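Carry the corner angle of a violin pattern to the saw guide with a locking bevel

ROBOT

A 6-joint arm with a two-finger parallel gripper is mounted at the origin on the work surface. World frame = base frame: x ahead of the robot, y to its left, z up, the work surface at z = 0. Lengths are in m, angles in rad, forces in N, time in s.
With the tool pointing down it reaches from about 0.3 to 0.75 m from the base axis. Payload 8.5 kg.
Tool frame: the origin (TCP) lies at the very end of the fingers, on their centre line; the grasp point (between the pads) lies behind it (manip.grip_depth is the z of the grasp point in the tool frame, in m); z points along the fingers, y is the line along which they close (so a half turn about z gives the same grasp; the last joint's range is limited). The gripper opens to 88 mm and grips with 3 to 60 N. Pads are 18 mm wide; open, the fingers measure 123 mm over their backs; the gripper's body (75 mm by 187 mm) begins 45 mm behind the grasp point.
Start: joints at [-1.476, 0.381, 1.297, -0, 1.464, -0.215], TCP at [0.168, -0.524, 0.239] pointing down, gripper open.
Joint ranges: [-3.11, 3.11], [-0.89, 2.33], [0.22, 2.48], [-1.42, 4.56], [0.17, 2.85], [-2.88, 2.88]. Speed limits (rad/s): [2.39, 2.39, 3.14, 3.14, 3.14, 3.14].

INTERFACE

Orientations are given as [roll, pitch, yaw] about the fixed x, y, z axes, in that order (R = Rz(yaw) Ry(pitch) Rx(roll)).
In Python, from bench import manip, grip, inverse_kinematics, viewer, telemetry gives the robot as it stands. Calls block until the motion is done:
- manip.reach(position, orientation): joint-space move of the TCP to a pose.
- manip.servo_line(position, rot=None, max_speed=0.15, until_force=None): straight line of the TCP; rot=None keeps the orientation; max_speed is the mean speed in m/s. With until_force (N) it stops when the force on the tool has changed by that much, and returns True; else False.
- manip.move_joints(angles): joint-space move.
- grip(opening, strength=None): finger opening in m; strength is the grip in N (None keeps the last); returns when the fingers have stopped.
- manip.dwell(seconds).
- inverse_kinematics(position, orientation): joint angles nearest the present ones, or None.
- viewer.get_image(name): name is "scene" or "top" or "wrist"; returns a dict with "image" (480x640x3 uint8, blue, green, red), "fovy" (degrees; the focal length in pixels is half the picture's height over the tangent of half this angle, whatever the lens; pixels are square), "cx", "cy" (the principal point, pixels), "view" (4x4, takes a point from world to camera coordinates). Camera axes: x right, y down, z forward; pixel columns grow to the right and rows downward; lengths in m; the calibration is good to about 2 mm. A picture is of the moment at which its call begins. There is no depth.
A pose or a line that the arm cannot do raises manip.PlanningError and nothing moves.
- manip.sign_off(): hands the job in; it is judged then, once.
Readings, each from a call of its own:
- telemetry.current_t(): time.
- telemetry.current_q(): joint angles.
- telemetry.current_joint_velocities(): joint speeds.
- telemetry.current_joint_efforts(): joint torques, N m.
- telemetry.current_tool_pos(): TCP position.
- telemetry.current_ee_rot(): TCP orientation.
- telemetry.current_wrist_force(): force on the tool from outside, world axes, zero at the start.
- telemetry.current_wrist_torque(): the same for the moment, N m.
- telemetry.current_finger_gap(): finger opening in m.
- telemetry.current_gripper_force(): force on a finger pad.
Only numpy, scipy, OpenCV 4.12 (cv2) and the standard library are available. Lean on these libraries where they do the work, as an engineer would, in place of code of your own. Each camera call takes 0.05 s, during which the arm holds its last target. There are 200 camera calls.

TASK

Take the bevel off its sloping rest and set it to the red-brown pattern corner: stock flat on the board and along the pale rail, blade flush against the red-brown block; then press its red lever fully down to lock it. Carry the locked bevel to the plywood saw guide, lay its stock along the dark steel rail and push it forward so that the blade swings the stiff aluminium fence round until fence and blade lie flush at the copied angle, and leave the bevel there. Do not shove the gouges, the hammer, the glue jar or the log about.

Things in the scene. Friction and masses are not known exactly. Their poses are not given: they have to be found in the camera images.
- bevel: Bevel, 0.34-0.55 kg: dark wooden stock, x -45 to 116 mm (round nose to 130), y +-15, z 0-22, with a grip block on top, x +-28, y +-11, z 22-57. Origin: underside below the grip block's centre; x along the stock to the brass blade's pivot, y to the side where the blade stands out, z up. Starts nose-up 35 degrees on the rest. Centre of mass at x 40. Faces slide with friction 0.5-0.7.
- bevel_grip (a point): Centre of the grip block, 42 mm above the underside (axes as bevel). Fingers close along the bevel's y on 22 mm; keep the fingertips above z = 22 of the bevel (the stock's shoulders).
- bevel_pivot (a point): Foot of the blade's pivot axis: x 120, y 0, z 0 mm of the bevel (axes as bevel).
- blade: Brass blade, 24 mm wide, at bevel z 22.5-34.5, hinged about the bevel's z. Origin on the pivot, x along the blade (-12 to 110 mm); working edge: its straight side y = -12 mm, facing away from the stock. Starts 76-85 degrees from the bevel's x (towards +y). Unlocked it turns under 0.05 N m (0.5 N at its tip) and stays; locked it holds 0.3 N m. Swings back to 130 degrees.
- lock (a joint): The bevel's lock lever, hinged about the bevel's y at x 100, z 47.6 mm. 0 = up (50 degrees above the stock), 0.87 = flat, pointing back at the grip block = locked; it stays where left; locked counts above 0.8. Starts at 0 to 0.1. Takes 4 to 8 N at its red paddle, with a short kick (up to 20 N) at the first touch, so press it right down by position, not by a light force stop.
- lock_tip (a point): Top middle of the lever's red paddle (22 x 22 mm), 46 mm from the lever's axis. When flat, the paddle's top is 52 mm above the bevel's underside, its middle at bevel x 54 mm. Pressing straight down at bevel x 64, y 0 meets the lever all the way.
- rest: Fixed wooden tool rest: a 60 mm wide board climbing along +x at 35 degrees (0.61 rad), its surface 22 mm above the bench at the origin, with a lip behind the stock's rear end. The bevel lies along its x, underside on the slope.
- pattern: Fixed pattern: brown base board 10 mm thick (x -285 to 40, y -35 to 137) with a pale rail, 14 mm high above it, x -230 to -45, guiding face y = 0. The stock goes on the rail's +y side, bevel x along pattern x, pivot at y = 15 mm. Origin on the bench under the corner of rail line and block face; x along the rail to the corner, z up.
- pattern_face: Red-brown block, immovable; x along its face, 97-113 degrees from pattern x (towards +y). Face: plane y = 0, x -20 to 140 mm, 42 mm high; the block is on -y, the blade comes from +y (flush: pivot at y = 12 mm). Origin over the pattern's, at board top. Pushed along the rail, the unlocked blade meets it tip first and folds back until flush; then the push grows hard.
- jig: Fixed saw guide: same layout and sizes as pattern, in plywood with a dark steel rail (guiding face y = 0, 14 mm above the 10 mm board, x -230 to -45 mm). Always parallel to the pattern. Origin on the bench under the fence's pivot.
- fence: Aluminium fence turning about a vertical axis at its origin (over the jig's origin, at board top). x along its face (plane y = 0, x -20 to 125 mm, 42 mm high, metal on -y, 18 mm). Starts 124-136 degrees from jig x (towards +y), leaning back over the board more than the block does. Stiff: 0.12 N m (1 N at its end, with a short kick when struck), stays where left. Blade flush: pivot at y = 12 mm.
- gouge_a: Bystander: a gouge, 195 mm long, handle 27 mm thick, lying between pattern and saw guide, origin at its middle on the bench.
- gouge_b: Bystander: a gouge, 215 mm long, lying at the far right.
- mallet: Bystander: a hammer lying at the left.
- glue_jar: Bystander: an amber jar, 64 mm wide, 85 mm high.
- maple_log: Bystander: a standing log, 84 mm wide, 100 mm high.

How it is judged:
By the outcome, as a careful person would: the job done as asked, in the order asked, and still so for the second after the job is handed in, with the robot touching nothing.
It also fails if it takes over 67 s, if anything falls off the work surface, if the arm or the gripper's body presses on something with over 40 N, if the wrist force passes 120 N, or if a joint passes its speed limit or range.

## Working session

There is one attempt and no reset: what is moved stays moved. The work goes in short steps, each a Python script; the robot and the scene stay as the last script left them, time stands still between calls to the robot, and variables do not carry over. Pictures are saved under pics/ and viewed, at most 10 in all, crops included, and the job is handed in when it is done.

```bash
mkdir -p pics; ls
python3 - <<'E'
from bench import manip, viewer, telemetry
import cv2,numpy as np
for n in("top","scene"):
    d=viewer.get_image(n); cv2.imwrite(f"pics/{n}0.png",d["image"]); print(n,d["fovy"],d["cx"],d["cy"],np.round(d["view"],4).tolist())
print(manip.grip_depth,telemetry.current_t(),telemetry.current_ee_rot())
E
```

```text
pics
top 44.617937625936875 321.869335108888 252.53242920706262 [[0.0137, -0.9998, 0.0122, -0.0482], [-0.9969, -0.0147, -0.0779, 0.542], [0.078, -0.0111, -0.9969, 1.4684], [0.0, 0.0, 0.0, 1.0]]
scene 44.75533102729017 315.0008835474753 242.1317890413599 [[-0.7656, 0.6431, 0.0169, 0.4418], [0.4865, 0.596, -0.6388, -0.1685], [-0.4209, -0.4808, -0.7692, 1.9472], [0.0, 0.0, 0.0, 1.0]]
-0.0187 0.1 [-3.14037497e+00 -2.69212230e-04  3.09778109e-01]
```

View pics/top0.png

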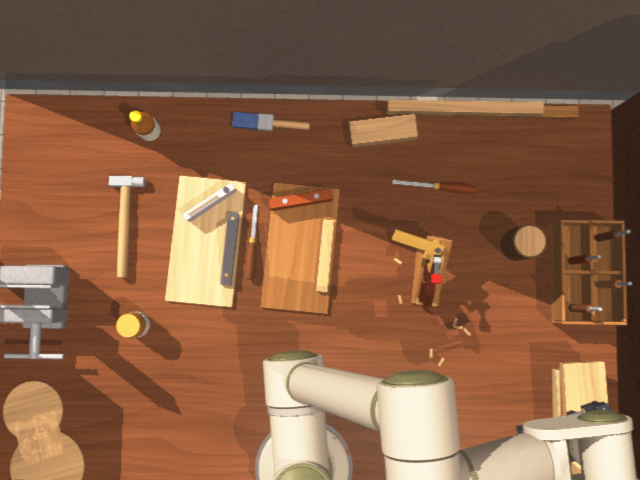

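View pics/scene0.png

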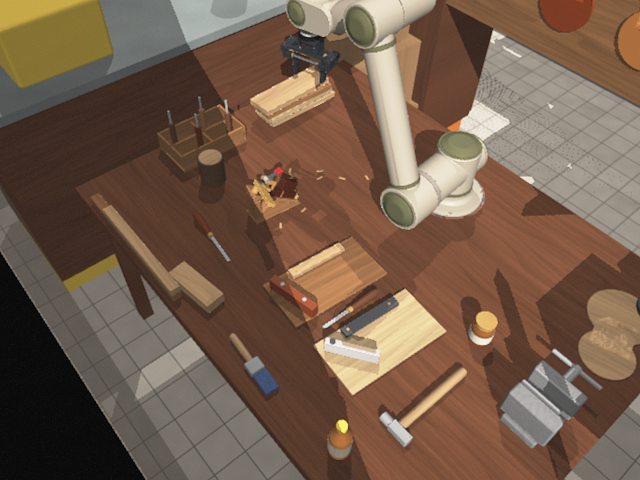

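Run:
```python
import cv2
i=cv2.imread("pics/top0.png")
cv2.imwrite("pics/cropA.png",cv2.resize(i[170:320,160:345],None,fx=4,fy=4,interpolation=cv2.INTER_CUBIC))
cv2.imwrite("pics/cropB.png",cv2.resize(i[220:315,380:470],None,fx=6,fy=6,interpolation=cv2.INTER_CUBIC))
```

```text
(no output)
```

View pics/cropA.png

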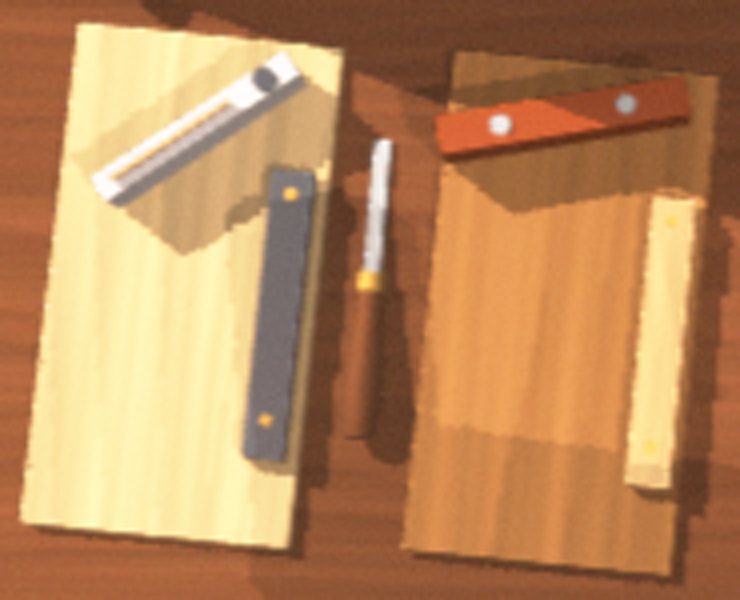

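View pics/cropB.png

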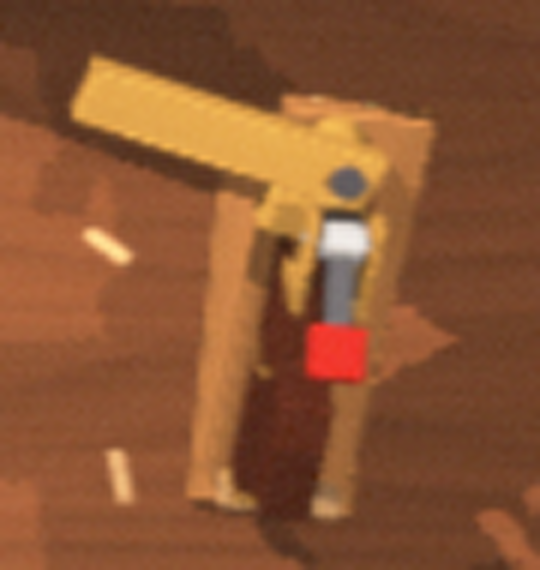

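```bash
cat > h.py <<'E'
import numpy as np, cv2
from scipy.optimize import least_squares
from scipy.spatial.transform import Rotation as R
from bench import manip, grip, inverse_kinematics, viewer, telemetry
def cam(n,save=None):
    d=viewer.get_image(n)
    if save: cv2.imwrite(save,d["image"])
    return d
def proj(d,P):
    V=np.array(d["view"]); f=240/np.tan(np.radians(d["fovy"]/2))
    c=np.atleast_2d(P)@V[:3,:3].T+V[:3,3]
    return c[:,:2]/c[:,2:]*f+[d["cx"],d["cy"]]
def pose2(p,P,z=0): # x,y,yaw frame -> world
    c,s=np.cos(p[2]),np.sin(p[2]); P=np.atleast_2d(P)
    return np.c_[p[0]+c*P[:,0]-s*P[:,1],p[1]+s*P[:,0]+c*P[:,1],P[:,2]+z]
def tool_rot(Rb,flip):  # bevel rotation -> rpy of tool; tool z = -bevel z
    T=np.diag([1.,-1,-1]) if not flip else np.diag([-1.,1,-1])
    return R.from_matrix(Rb@T).as_euler("xyz")
def Rbev(yaw,pitch): return (R.from_euler("z",yaw)*R.from_euler("y",-pitch)).as_matrix() # nose-up pitch
E
python3 - <<'E'
from h import *
d=cam("top")
m=1e-3
obj=np.array([[40,137,10],[40,-35,10],[-285,-35,10],[-285,137,10],[-45,0,24],[-230,0,24]])*m
px={"jig":[(78,24),(344,48),(290,548),(22,522),(270,170),(243,455)],"pat":[(455,51),(718,75),(672,574),(403,546),(655,197),(625,483)]}
for k,q in px.items():
    q=(np.array(q)+.5)/4-.5+[160,170]
    s=least_squares(lambda p:(proj(d,pose2(p,obj))-q).ravel(),[.5,0,0])
    print(k,s.x.round(4),np.degrees(s.x[2]),(s.fun.reshape(-1,2)).round(1).tolist())
q=(np.array([(346,182),(337,352)])+.5)/6-.5+[380,220]
B=np.array([[120,0,37],[74,0,86]])*m
for z in(.03,.05,.07):
    f=lambda p:(proj(d,[p[0],p[1],z]+B@Rbev(p[2],.61).T)-q).ravel()
    s=least_squares(f,[.5,-.2,0]); print(z,s.x.round(4),s.fun.round(1))
E
```

```text
jig [ 0.6884  0.1978 -0.0782] -4.482964011544086 [[-0.0, -0.5], [-0.2, -0.4], [0.2, 0.3], [-0.2, 0.5], [0.6, -0.5], [-0.3, 0.6]]
pat [ 0.6748 -0.0459 -0.0827] -4.740048821956356 [[0.0, -0.8], [0.4, -0.3], [-0.1, 0.4], [-0.1, 0.9], [-0.4, -0.5], [0.1, 0.2]]
0.03 [ 0.4665 -0.3051 -0.0955] [-0.1  0.5  0.1 -0.5]
0.05 [ 0.4653 -0.3009 -0.0963] [-0.   0.3  0.  -0.3]
0.07 [ 0.4641 -0.2967 -0.0972] [-0.   0.1  0.  -0.1]
```

Run:
```python
from h import *
yaw=-.0805
for fl in(0,1):
    for nm,p,yw,pt in(("over",[.45,-.30,.30],-.096,0),("rest",[.44,-.30,.10],-.096,.61),("lift",[.42,-.30,.2],-.096,.61),("lev",[.45,-.3,.2],-.096,0),("pat",[.455,-.01,.035],yaw,0),("patend",[.54,-.02,.035],yaw,0),("jig",[.47,.23,.035],yaw,0),("jigend",[.555,.22,.035],yaw,0)):
        q=inverse_kinematics(p,tool_rot(Rbev(yw,pt),fl)); print(fl,nm,None if q is None else np.round(q,2))
manip.reach([.40,-.30,.32],tool_rot(Rbev(-.096,0),0 if inverse_kinematics([.44,-.30,.10],tool_rot(Rbev(-.096,.61),0)) is not None else 1))
w=cam("wrist"); s=cam("scene"); t=cam("top")
cv2.imwrite("pics/w1.png",w["image"]);cv2.imwrite("pics/s1.png",s["image"])
print(w["fovy"],w["cx"],w["cy"],np.round(w["view"],4).tolist(),telemetry.current_tool_pos(),telemetry.current_t())
```

```text
0 over [-0.81  0.33  1.2  -0.    1.61  0.86]
0 rest [-1.05  0.41  1.93  0.91  0.63 -0.1 ]
0 lift [-1.1   0.21  1.82  0.68  0.87  0.18]
0 lev [-0.81  0.4   1.39 -0.    1.36  0.86]
0 pat [-0.28  0.5   1.83 -0.    0.81  1.37]
0 patend [-0.26  0.6   1.6  -0.    0.95  1.4 ]
0 jig [ 0.23  0.58  1.64 -0.    0.92  1.88]
0 jigend [ 0.18  0.67  1.43 -0.    1.04  1.83]
1 over [-0.81  0.33  1.2   0.    1.61 -2.28]
1 rest None
1 lift None
1 lev [-0.81  0.4   1.39  0.    1.36 -2.28]
1 pat [-0.28  0.5   1.83  0.    0.81 -1.77]
1 patend [-0.26  0.6   1.6   0.    0.95 -1.75]
1 jig [ 0.23  0.58  1.64  0.    0.92 -1.26]
1 jigend [ 0.18  0.67  1.43  0.    1.04 -1.31]
70.24665884868746 311.0674468153485 245.21302789504995 [[-0.096, -0.9954, -0.0017, -0.2603], [-0.944, 0.0905, 0.3173, 0.3346], [-0.3157, 0.0321, -0.9483, 0.6042], [0.0, 0.0, 0.0, 1.0]] [ 0.39953788 -0.30074802  0.31962675] 1.5583
```

View pics/w1.png

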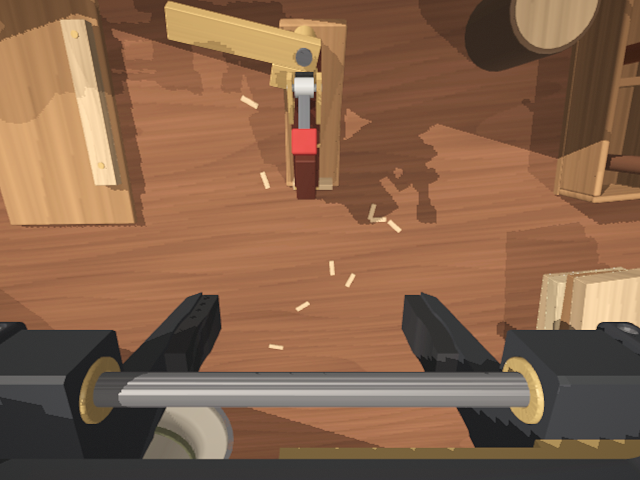

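```bash
cat >> h.py <<'E'
GB=np.array([[x,y,z] for z in(57,22) for x,y in((28,11),(28,-11),(-28,-11),(-28,11))])*1e-3
ST=np.array([[-45,15,22],[-45,-15,22],[-45,-15,0],[-45,15,0]])*1e-3
E
python3 - <<'E'
from h import *
m=1e-3
t=cam("top"); w=cam("wrist"); s=cam("scene")
B=np.array([[120,0,37],[74,0,86]])*m
qt=(np.array([(346,182),(337,352)])+.5)/6-.5+[380,220]
qw=np.array([(304,57),(304,141)])
f=lambda p:np.r_[(proj(t,p[:3]+B@Rbev(p[3],.61).T)-qt).ravel()*2,(proj(w,p[:3]+B@Rbev(p[3],.61).T)-qw).ravel()]
r=least_squares(f,[.466,-.30,.04,-.09]); p=r.x; print(p.round(4),r.fun.round(1))
T=lambda P:p[:3]+P@Rbev(p[3],.61).T
outs=[]
for d,(x0,x1,y0,y1),k in((w,(250,370,20,220),3),(s,(235,315,155,225),5)):
    im=cv2.resize(d["image"][y0:y1,x0:x1],None,fx=k,fy=k,interpolation=cv2.INTER_CUBIC)
    pr=lambda P:((proj(d,T(P))-[x0,y0]+.5)*k).astype(int)
    cv2.polylines(im,[pr(GB[:4])],True,(0,255,0));cv2.polylines(im,[pr(ST)],True,(255,255,0))
    for a in pr(B):cv2.circle(im,tuple(int(v) for v in a),4,(255,0,255),1)
    outs.append(im)
h=max(o.shape[0] for o in outs); M=np.hstack([cv2.copyMakeBorder(o,0,h-o.shape[0],0,0,0) for o in outs]);print(M.shape)
cv2.imwrite("pics/m1.png",M)
E
```

```text
[ 0.4637 -0.3006  0.0507 -0.0981] [-0.   1.8 -0.   0.8 -0.1 -0.7 -0.  -1. ]
(600, 760, 3)
```

View pics/m1.png

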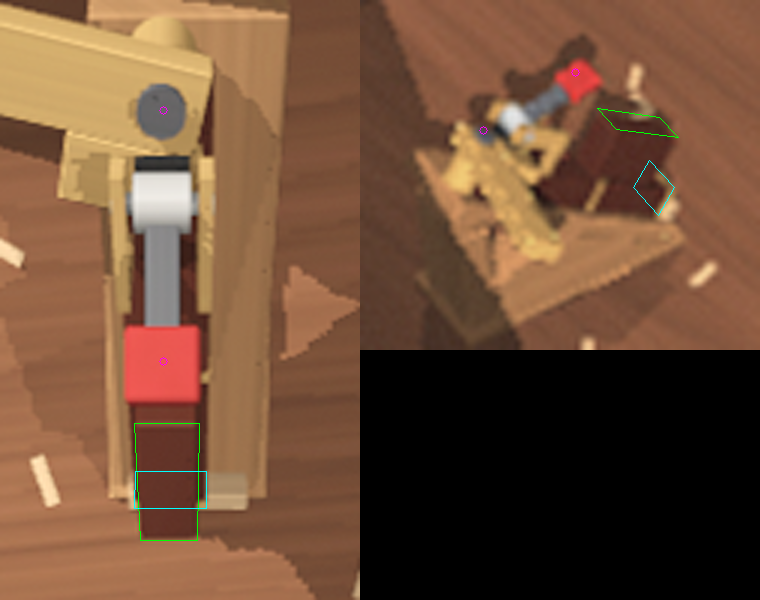

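```bash
cat >> h.py <<'E'
YAW=-.0805; GZ=.026
PAT=np.array([.6748,-.0459,YAW]); JIG=np.array([.6884,.1978,YAW])
def tcp(fr,px,py,z): # TCP for bevel with pivot at (px,py) in frame, underside at world height z
    return pose2(fr,[[px-.120,py,z+GZ]])[0]
RL=tool_rot(Rbev(YAW,0),0)
def st(tag): print(tag,"t",round(telemetry.current_t(),2),"p",telemetry.current_tool_pos().round(4),"f",np.round(telemetry.current_wrist_force(),1),"gap",round(float(telemetry.current_finger_gap()),4))
E
python3 - <<'E'
from h import *
o=np.array([.4637,-.3006,.0512]); Rb=Rbev(-.0981,.61); r=tool_rot(Rb,0)
g=o+Rb@[0,0,GZ]
grip(.055,60)
manip.reach(g+Rb@[0,0,.08],r); st("pre")
print(manip.servo_line(g,max_speed=.08,until_force=8)); st("at")
grip(0,60); st("gripped")
manip.servo_line(g+Rb@[0,0,.05],max_speed=.1)
manip.servo_line(g+Rb@[0,0,.05]+np.array([0,0,.08]),max_speed=.15); st("lifted")
manip.reach([.45,-.29,.25],RL)
manip.reach(tcp(PAT,-.105,.019,.06),RL); st("over pat")
cam("wrist","pics/w2.png"); cam("scene","pics/s2.png"); cam("top","pics/t2.png")
a=cv2.imread("pics/s2.png")[140:360,200:420]; b=cv2.imread("pics/t2.png")[170:330,250:410]
cv2.imwrite("pics/m2.png",np.hstack([cv2.resize(a,(400,400)),cv2.resize(b,(400,400))]))
E
```

```text
pre t 3.23 p [ 0.4039 -0.2954  0.139 ] f [0.7 0.1 0.9] gap 0.0549
False
at t 4.38 p [ 0.4488 -0.2992  0.0728] f [-0.1  0.   0.4] gap 0.055
gripped t 4.97 p [ 0.4489 -0.2992  0.0726] f [-2.8  0.3  1.9] gap 0.0216
lifted t 6.31 p [ 0.4202 -0.2958  0.1923] f [-0.7  0.4 -5.7] gap 0.0215
over pat t 8.24 p [ 0.4529 -0.0099  0.0866] f [ 0.5 -0.2 -4.1] gap 0.0214
```

View pics/m2.png

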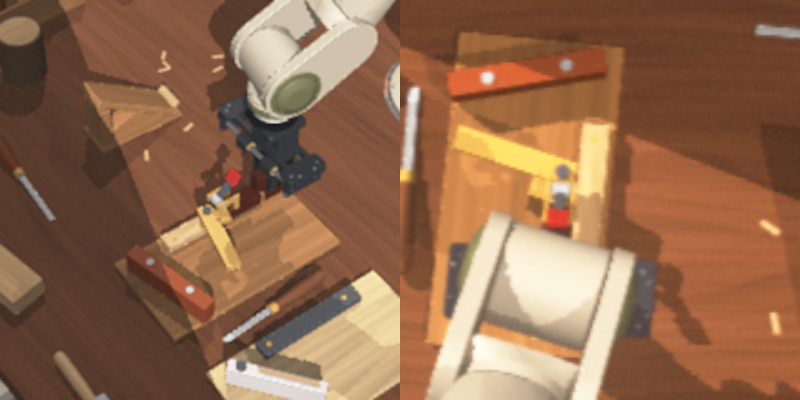

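Run:
```python
from h import *
c,s=np.cos(YAW),np.sin(YAW); ex=np.array([c,s,0]); ey=np.array([-s,c,0])
print(manip.servo_line(tcp(PAT,-.105,.019,.003),max_speed=.05,until_force=5)); st("down")
p=telemetry.current_tool_pos(); f0=telemetry.current_wrist_force()
print(manip.servo_line(p-.012*ey,max_speed=.02,until_force=7)); st("rail")
p=telemetry.current_tool_pos(); print("pivot in pat", (c*(p-[*PAT[:2],0])[0]+s*(p-[*PAT[:2],0])[1])+.12, (p-[*PAT[:2],0])@ey)
print(manip.servo_line(p+.060*ex,max_speed=.04)); st("fwd1")
p=telemetry.current_tool_pos()
print(manip.servo_line(p+.045*ex,max_speed=.025,until_force=12)); st("fwd2")
p=telemetry.current_tool_pos(); print("pivot in pat", (p-[*PAT[:2],0])@ex+.12, (p-[*PAT[:2],0])@ey)
cam("wrist","pics/w3.png"); cam("top","pics/t3.png")
a=cv2.imread("pics/t3.png")[180:280,255:355]; b=cv2.imread("pics/w3.png")
cv2.imwrite("pics/m3.png",np.hstack([cv2.resize(a,(400,400),interpolation=cv2.INTER_CUBIC),cv2.resize(b[:400,120:520],(400,400))]))
```

```text
True
down t 9.27 p [ 0.4519 -0.0087  0.039 ] f [-0.7 -0.2  4.8] gap 0.0218
True
rail t 9.55 p [ 0.4517 -0.0098  0.039 ] f [0.8 2.3 3.5] gap 0.0215
pivot in pat -0.10526910785161853 0.018069476650059577
False
fwd1 t 11.22 p [ 0.5096 -0.0144  0.039 ] f [-9.8  0.7 10.1] gap 0.0215
True
fwd2 t 12.39 p [ 0.5397 -0.0167  0.0391] f [-3.   0.6  6.1] gap 0.0214
pivot in pat -0.01699085945799847 0.01826647450440815
```

View pics/m3.png

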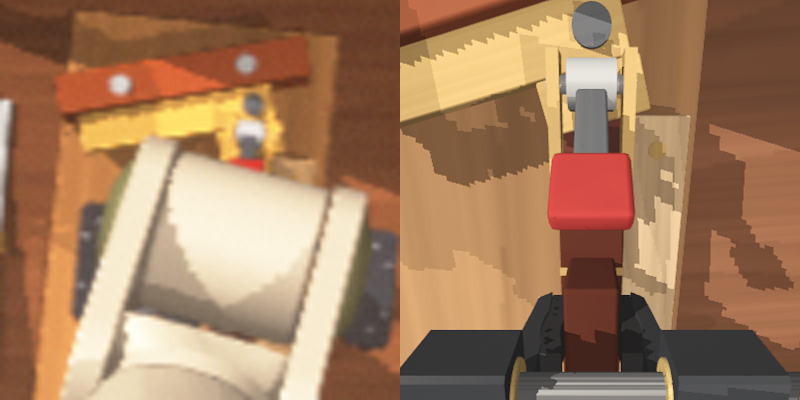

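Run:
```python
from h import *
c,s=np.cos(YAW),np.sin(YAW); ex=np.array([c,s,0]); ey=np.array([-s,c,0]); ez=np.array([0,0,1])
def pv(): p=telemetry.current_tool_pos(); print("pivot", ((p-[*PAT[:2],0])@ex+.12).round(5), ((p-[*PAT[:2],0])@ey).round(5), p[2].round(4),"rpy",np.round(telemetry.current_ee_rot(),4))
p=telemetry.current_tool_pos()
manip.servo_line(p-.006*ex+.0008*ez,max_speed=.03); st("back");pv()
p=telemetry.current_tool_pos()
print(manip.servo_line(p-.010*ey,max_speed=.015,until_force=14)); st("rail");pv()
p=telemetry.current_tool_pos()
print(manip.servo_line(p+.02*ex-.0006*ez,max_speed=.012,until_force=20)); st("fwd");pv()
```

```text
back t 12.84 p [ 0.533  -0.0161  0.0395] f [-1.6  0.3 -0.9] gap 0.0215
pivot -0.02374 0.01828 0.0395 rpy [-3.1389  0.013  -0.0799]
True
rail t 13.18 p [ 0.5329 -0.0166  0.0394] f [0.  1.5 0.4] gap 0.0218
pivot -0.02378 0.01777 0.0394 rpy [-3.1349  0.0125 -0.0809]
True
fwd t 14.11 p [ 0.5398 -0.0171  0.0391] f [-2.9 -1.   4.6] gap 0.0216
pivot -0.01683 0.01783 0.0391 rpy [-3.1355  0.0196 -0.08  ]
```

Run:
```python
from h import *
c,s=np.cos(YAW),np.sin(YAW); ex=np.array([c,s,0]); ez=np.array([0,0,1])
p=telemetry.current_tool_pos(); p0=p.copy(); np.save("p0.npy",p0)
grip(.05,60); st("open")
manip.servo_line(p0+.085*ez,RL,max_speed=.15)
grip(0,20)
a=p0+.064*ex
manip.reach(np.r_[a[:2],.125],RL)
manip.servo_line(np.r_[a[:2],.0605],max_speed=.04); st("pressed")
manip.dwell(.2); st("p2")
manip.servo_line(np.r_[a[:2],.130],max_speed=.12)
grip(.05,60)
manip.reach(p0+.085*ez,RL); st("above")
cam("wrist","pics/w4.png")
```

```text
open t 14.7 p [ 0.5397 -0.0168  0.0387] f [ 0.2  0.5 -0.6] gap 0.05
pressed t 18.37 p [ 0.6033 -0.0222  0.062 ] f [-7.4  0.8 17.6] gap 0.0004
p2 t 18.57 p [ 0.6033 -0.0222  0.062 ] f [-8.9  0.7 17.4] gap 0.0003
above t 20.52 p [ 0.5394 -0.0171  0.1245] f [-0.2 -0.4  0.4] gap 0.0502
```

View pics/w4.png

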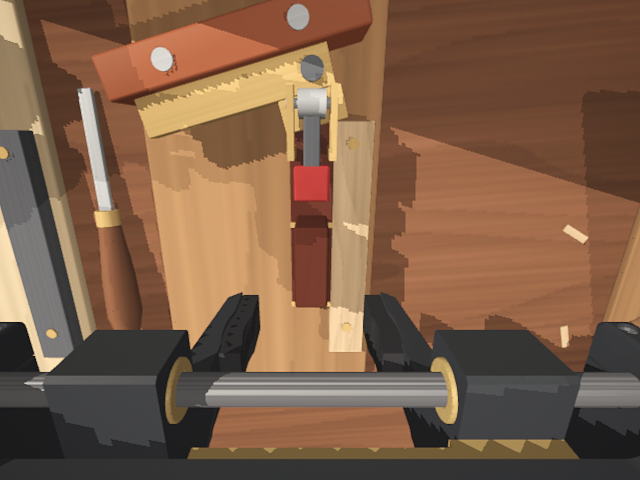

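Run:
```python
from h import *
d=cam("wrist"); im=d["image"]; g=cv2.GaussianBlur(cv2.cvtColor(im,cv2.COLOR_BGR2LAB),(3,3),0).astype(float)
V=np.array(d["view"]);f=240/np.tan(np.radians(d["fovy"]/2))
def bp(uv,z):
    C=-V[:3,:3].T@V[:3,3]; r=np.c_[(uv-[d["cx"],d["cy"]])/f,np.ones(len(uv))]@V[:3,:3]
    return C+r*((z-C[2])/r[:,2])[:,None]
def edge(p,q,z,ch,n=40,w=5):
    p,q=np.array(p,float),np.array(q,float);t=(q-p)/np.linalg.norm(q-p);nn=np.array([-t[1],t[0]]);P=[]
    for a in np.linspace(.06,.94,n):
        c=p+a*(q-p);k=np.arange(-w,w+.1,.25);S=(c+k[:,None]*nn).astype(np.float32)
        v=cv2.remap(g[...,ch].astype(np.float32),S[None,:,0],S[None,:,1],cv2.INTER_LINEAR)[0];P.append(c+nn*k[np.argmax(abs(np.gradient(v)))])
    P=np.array(P,np.float32);vx,vy,x0,y0=cv2.fitLine(P,cv2.DIST_HUBER,0,.01,.01).ravel()
    e=np.array([[x0,y0]])+np.array([[-50],[50]])*[[vx,vy]]; res=np.median(abs((P-[x0,y0])@[-vy,vx]))
    W=bp(e,z);D=W[1]-W[0];return np.degrees(np.arctan2(D[1],D[0]))%180,res,W
for n,a in dict(blade_work=((135,97),(300,50),.0445,2),blade_near=((152,138),(285,97),.0445,0),block_top=((107,103),(365,25),.052,1),railL=((336,125),(330,345),.024,0)).items():
    r=edge(*a); print(n,round(r[0],2),"res",round(r[1],2), ((r[2]-[*PAT[:2],0])@[[np.cos(YAW),-np.sin(YAW)],[np.sin(YAW),np.cos(YAW)],[0,0]]).round(4).tolist())
```

```text
blade_work 100.1 res 0.21 [[-0.0277, 0.0957], [-0.0123, 0.037]]
blade_near 100.49 res 0.18 [[-0.0532, 0.0996], [-0.0368, 0.0386]]
block_top 99.98 res 0.83 [[-0.0267, 0.0891], [-0.012, 0.0326]]
railL 174.72 res 0.37 [[-0.1747, 0.003], [-0.0947, 0.0021]]
```

Run:
```python
from h import *
c,s=np.cos(YAW),np.sin(YAW); ex=np.array([c,s,0]); ey=np.array([-s,c,0]); ez=np.array([0,0,1])
def pv(): p=telemetry.current_tool_pos(); print("pivot", ((p-[*JIG[:2],0])@ex+.12).round(5), ((p-[*JIG[:2],0])@ey).round(5), p[2].round(4),"rpy",np.round(telemetry.current_ee_rot(),4))
p0=np.load("p0.npy"); p0[2]=.039
print(manip.servo_line(p0,RL,max_speed=.1,until_force=8)); st("at")
grip(0,60); st("grip")
manip.servo_line(p0-.012*ex+.001*ez,max_speed=.05)
manip.servo_line(p0-.02*ex+.11*ez,max_speed=.15); st("lift")
def T(px,py,z): q=pose2(JIG,[[px-.12,py,0]])[0]; q[2]=z; return q
manip.reach(T(-.11,.023,.15),RL)
manip.servo_line(T(-.11,.023,.06),max_speed=.12)
print(manip.servo_line(T(-.11,.023,.033),max_speed=.04,until_force=5)); st("down")
p=telemetry.current_tool_pos()
manip.servo_line(p+.0006*ez,max_speed=.02); st("relief")
p=telemetry.current_tool_pos()
print(manip.servo_line(p-.014*ey,max_speed=.015,until_force=8)); st("rail");pv()
cam("top","pics/t5.png")
```

```text
False
at t 21.62 p [ 0.5402 -0.0172  0.0395] f [-0.8  0.4 -0.2] gap 0.0499
grip t 22.16 p [ 0.5399 -0.0171  0.0392] f [-0.6  0.6  2.3] gap 0.0217
lift t 23.43 p [ 0.5194 -0.0154  0.1481] f [-0.4 -0.2 -5.4] gap 0.0212
True
down t 25.88 p [0.4608 0.2392 0.039 ] f [0.  0.3 4. ] gap 0.0212
relief t 26.13 p [0.461  0.2392 0.0393] f [ 1.4  0.4 -3.8] gap 0.0219
True
rail t 26.64 p [0.4603 0.2344 0.0392] f [ 0.4  2.9 -2.3] gap 0.0215
pivot -0.11032 0.01818 0.0392 rpy [-3.1406e+00  3.1000e-03 -8.1100e-02]
```

Run:
```python
from h import *
c,s=np.cos(YAW),np.sin(YAW); ex=np.array([c,s,0]); ey=np.array([-s,c,0]); ez=np.array([0,0,1])
def pv(): p=telemetry.current_tool_pos(); print("pivot", ((p-[*JIG[:2],0])@ex+.12).round(5), ((p-[*JIG[:2],0])@ey).round(5), p[2].round(4),"rpy",np.round(telemetry.current_ee_rot(),4))
p=telemetry.current_tool_pos()
print(manip.servo_line(p+.03*ex,max_speed=.03,until_force=14)); st("f1");pv()
p=telemetry.current_tool_pos()
print(manip.servo_line(p+.055*ex,max_speed=.018,until_force=12)); st("f2");pv()
p=telemetry.current_tool_pos()
print(manip.servo_line(p+.015*ex,max_speed=.01,until_force=12)); st("f3");pv()
```

```text
True
f1 t 27.0 p [0.4603 0.2345 0.039 ] f [-0.9  0.2  4.7] gap 0.0217
pivot -0.11032 0.01825 0.039 rpy [ 3.1414  0.0076 -0.0804]
True
f2 t 27.6 p [0.4602 0.2346 0.039 ] f [-1.9 -0.6  3.5] gap 0.0217
pivot -0.11039 0.01829 0.039 rpy [ 3.1409  0.0115 -0.0801]
True
f3 t 28.1 p [0.4602 0.2346 0.039 ] f [-2.3  0.6  3.4] gap 0.0216
pivot -0.11043 0.01828 0.039 rpy [ 3.1405  0.0154 -0.08  ]
```

Run:
```python
from h import *
c,s=np.cos(YAW),np.sin(YAW); ex=np.array([c,s,0]); ey=np.array([-s,c,0]); ez=np.array([0,0,1])
def pv(): p=telemetry.current_tool_pos(); print("pivot", ((p-[*JIG[:2],0])@ex+.12).round(5), ((p-[*JIG[:2],0])@ey).round(5), p[2].round(4),"rpy",np.round(telemetry.current_ee_rot(),4))
p=telemetry.current_tool_pos(); 
manip.servo_line(p+.0008*ez,RL,max_speed=.02); st("up");pv()
p=telemetry.current_tool_pos(); p[2]=.0392
print(manip.servo_line(p+.02*ex,max_speed=.03,until_force=30)); st("f1");pv()
```

```text
up t 28.35 p [0.4597 0.2346 0.0394] f [-0.1  1.  -3.4] gap 0.0214
pivot -0.11096 0.01826 0.0394 rpy [ 3.1414e+00  1.3000e-03 -8.0500e-02]
False
f1 t 29.15 p [0.4799 0.2329 0.0392] f [ 0.7  1.1 -4.2] gap 0.0212
pivot -0.0906 0.01818 0.0392 rpy [ 3.1416e+00 -8.0000e-04 -8.0600e-02]
```

Run:
```python
from h import *
c,s=np.cos(YAW),np.sin(YAW); ex=np.array([c,s,0]); ey=np.array([-s,c,0]); ez=np.array([0,0,1])
def pv(): p=telemetry.current_tool_pos(); print("pivot", ((p-[*JIG[:2],0])@ex+.12).round(5), ((p-[*JIG[:2],0])@ey).round(5), p[2].round(4),"rpy",np.round(telemetry.current_ee_rot(),4))
p=telemetry.current_tool_pos(); p[2]=.0392
print(manip.servo_line(p+.064*ex-.0005*ey,max_speed=.02,until_force=25)); st("f2");pv()
p=telemetry.current_tool_pos(); p[2]=.0391
print(manip.servo_line(p+.02*ex,max_speed=.01,until_force=14)); st("f3");pv()
```

```text
False
f2 t 32.52 p [0.5435 0.2275 0.0391] f [-4.2  2.7 -1.9] gap 0.0215
pivot -0.02682 0.01799 0.0391 rpy [-3.1411e+00  8.0000e-04 -8.0500e-02]
True
f3 t 33.73 p [0.5537 0.2268 0.039 ] f [-0.7 -0.   5.4] gap 0.0216
pivot -0.01659 0.01805 0.039 rpy [ 3.1412  0.0058 -0.0802]
```

Run:
```python
from h import *
p=telemetry.current_tool_pos(); np.save("p1.npy",p)
grip(.05,60); manip.servo_line(p+[0,0,.085],RL,max_speed=.12); st("up")
cam("wrist","pics/w6.png")
```

```text
up t 35.18 p [0.5533 0.2267 0.1233] f [ 0.1  0.6 -1.2] gap 0.0502
```

View pics/w6.png

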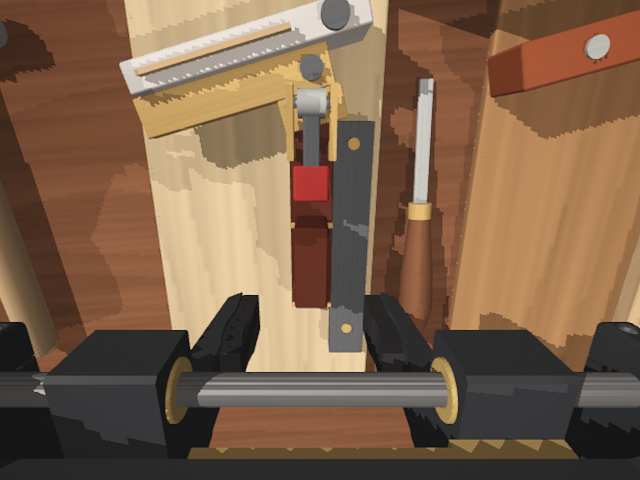

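Run:
```python
from h import *
p=telemetry.current_tool_pos(); manip.servo_line(p+[0,0,.08],max_speed=.15); manip.dwell(.3); print(manip.sign_off())
```

```text
the job is handed in; nothing more can be done
None
```

The bevel was set flush to the pattern, locked, carried to the saw guide and left against the dark steel rail with the fence swung round flush to the blade. I checked the final fit by eye in the wrist image, and handed the job in at about 36 s of robot time; it returned no verdict.

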